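# Ready the dip mould: torch aside, cavity up

### The arm

A 7-joint arm with a two-finger parallel gripper is mounted at the origin on the work surface. World frame = base frame: x ahead of the robot, y to its left, z up, the work surface at z = 0. Lengths are in m, angles in rad, forces in N, time in s.
With the tool pointing down it reaches from about 0.4 to 0.85 m from the base axis. Payload 10.4 kg.
Tool frame: the origin (TCP) lies between the finger pads; the fingertips stand 11 mm ahead of it and the grasp point (between the pads) lies 8 mm behind it; z points along the fingers, y is the direction in which the jaws open and shut (so a half turn about z gives the same grasp; the last joint's range is limited). The gripper opens to 87 mm and grips with 3 to 60 N. Pads are 19 mm wide; open, the fingers measure 117 mm over their backs; the gripper's body (75 mm by 190 mm) begins 51 mm behind the grasp point.
Start: joints at [-1.136, 0.332, -0.065, 1.46, 0.022, 1.35, -0.088], TCP at [0.276, 0.561, 0.234] pointing down, gripper open.
Joint ranges: [-2.6, 2.6], [-0.5, 2.12], [-1.47, 1.34], [0.16, 2.42], [-1.27, 4.41], [0.06, 2.06], [-2.6, 2.6]. Speed limits (rad/s): [2.22, 2.22, 2.79, 2.79, 3.14, 3.14, 3.14].

### API

Orientations are given as a unit quaternion [x, y, z, w].
In Python, from bench import r, eyes gives the robot as it stands.
- The arm moves only by the shell command python3 -m inch 'ROWS' [FORCE]. ROWS is a JSON object of lists of equal length, an entry for each row: "translation": the shift along the world's x, y, z scaled (see below), a list of three; "rot": the turn, a rotation vector about the world's x, y, z scaled (see below), a list of three; "jaw": the finger opening in mm, from 0 to 87. In form: {"translation": [[tx, ty, tz], ...], "rot": [[ax, ay, az], ...], "jaw": [jaw, ...]}. A call has 1 to 20 rows; each row is the pose to reach, as a shift and turn from the pose measured when the call began; what a row does not reach only later rows make up. The controller multiplies each number of a shift by 100 mm and each number of a turn by 60 degrees. A row lasts 1/10 s, in which the tool goes at most 50 mm and 8.59 degrees, less where a joint would pass 70% of its speed; a pose out of reach is approached as far as the arm can. A call with a number of a shift or a turn outside -1 to 1 is refused whole. A call with a gripper value outside its range is refused whole. The fingers move at their own pace and stop on an object; FORCE is the grip in N (left out, the last holds). Time passes only in rows, so rows that repeat a pose let the fingers close. It gives the time, the measured TCP pose, the force and the opening at its end, in the units of the state.
- r.read_state(): the state, without advancing time (a new reading comes with each control period).
- eyes.camera(name): name is "scene" or "top" or "wrist"; returns the picture (384x512x3 uint8, blue, green, red); there is no depth.
- eyes.calibration(name): a dict with "fx", "fy", "cx", "cy" (pixels), "R" (3x3) and "t" (3): a world point X has camera coordinates R X + t; the wrist camera has in their place "hand_eye" (4x4, takes a point from camera to tool coordinates, whose origin is the TCP and whose axes are the flange's). Camera axes: x right, y down, z forward; pixel columns grow to the right and rows downward; lengths in m; the calibration is good to about 2 mm. The wrist camera is an equidistant fisheye: a pixel r from the principal point sees the ray r / f radians off the axis. A picture is of the moment at which its call begins: read the wrist's pose just before it. calibration takes no time and is no camera call.
- r.close_job(): hands the job in, once; it reports no verdict.
The state is a dict: "time": time; "joint_positions": joint angles; "joint_vel": joint speeds; "joint_torque": joint torques, N m; "ee_pos": TCP position; "eef_rot": TCP orientation; "ft_force": force on the tool from outside, world axes, zero at the start; "torque": the same for the moment, N m; "width": finger opening in m.
Only numpy, scipy, OpenCV 4.12 (cv2) and the standard library are available. Lean on these libraries where they do the work, as an engineer would, in place of code of your own. Each camera call takes 0.05 s, during which the arm holds its last target. There are 200 camera calls.

### The job

The bench torch is hanging over the marver: swing its arm aside until the torch is clear of the marver's left edge and leave it there. Then pick up the graphite dip mould lying on its side on the marver, find which end has the blind cavity, turn the mould so that the cavity faces straight up, and finish still holding it like that, lifted a good hand's width above the marver, ready to take the gather. Do not disturb the other tools and glass.

Things in the scene. Friction and masses are not known exactly. Their poses are not given: they have to be found in the camera images.
- mould: Plain dark graphite block, 52 x 52 mm square, 74 mm long, 0.2 to 0.34 kg, lying on a long side on the marver, pointing any way. Origin at its centre; x runs along its length and points out of the open end: there is a round blind cavity 36 mm across, 50 mm deep (walls 8 mm, floor 24 mm). The -x end is solid. Not seen from above while it lies. y, z are square to the long sides.
- marver: Fixed flat steel slab on the bench, 340 mm (its x) by 420 mm (its y), 14 mm thick, edges nearly along the bench. Origin at the centre of its underside, z up, so its top is at z = 14 mm; y points left as seen from the robot: the left edge is at y = +210 mm.
- torch_handle (a point): Middle of the round upright black guide handle (24 mm across) on top of the boom near its free end. It rises 61 mm above the boom's top face; the point is 35 mm above that face, 26 mm below the pin's top. Nothing is above it. Moves with the arm; its x axis points level along the boom, away from the post, its z up: the pivot axis is 262 mm back along -x. Boom: 22 mm square tube.
- torch_nozzle (a point): Tip of the torch's nozzle, the lowest point of the torch, 86 mm below the boom's centre line, 308 mm from the pivot axis. The arm starts at or up to 0.2 rad from its right-hand stop and swings left (clockwise seen from above, its free end passing on the robot's side of the post), to a stop 1.7 rad on. It stays where left; light friction, about 1 N at the handle.
- tweezers: Steel tweezers, 220 x 30 x 11 mm, lying on the marver near its right edge. Origin on the underside. Leave alone.
- glass_disc: Amber glass disc, 54 mm across, 14 mm thick, near the marver's far left corner. Origin at the centre of its underside. Leave alone.
- jacks: Steel jacks (long sprung tongs), 340 x 60 x 16 mm, lying on the bench right of the marver. Origin near the middle, on the bench. Leave alone.
- shears: Steel shears, about 240 x 110 x 10 mm, lying on the bench just left of the marver. Origin at the rivet, on the bench. Leave alone.
- wood_block: Cherry-wood blocking cup, 84 mm across, 52 mm high, with a 190 mm side handle, on the bench far to the left of the marver. Origin under the cup's centre. Leave alone.
- paddle: Graphite paddle, 130 x 75 mm, 20 mm high, with a 130 mm round wood handle, lying on the bench far to the right. Origin near the neck, on the bench. Leave alone.
Not all that is in view belongs to the job. Leave any red or yellow look-alike of the mould alone.

How it is judged:
On the way, in this order (a step that is already met when the one before it is completed fails the run):
1. the torch arm is swung aside: the nozzle is past the marver's left edge (y of torch_nozzle in the frame of marver above 0.215 m), for 0.2 s.
2. the mould is picked up in the gripper (z of mould in the frame of marver above 0.07 m and contact force between the fingers and mould above 1 N and contact force between mould and marver below 0.2 N), for 0.2 s.
At the end, for the whole second after the job is handed in: The gripper still holds the mould, at rest and touching nothing else, above the marver's area with its centre more than 110 mm above the bench and the axis out of its cavity within 15 degrees of straight up; the torch nozzle is more than 5 mm past the marver's left edge (angle between mould's own x axis and vertical below 0.26 rad and z of mould in the frame of marver above 0.11 m and x of mould in the frame of marver between -0.17 and 0.17 m and y of mould in the frame of marver between -0.21 and 0.21 m and contact force between the fingers and mould above 1 N and contact force between mould and marver below 0.2 N and linear speed of mould below 0.03 m/s and y of torch_nozzle in the frame of marver above 0.215 m); the arm keeps its last pose, push and grip.
It fails at once if another tool or piece of glass is moved more than 30 mm (distance of any of tweezers, glass_disc, jacks, shears, wood_block, paddle from where it was at the start of the episode above 0.03 m).
It fails at once if the mould is lifted while the torch is still over the marver (z of mould in the frame of marver above 0.07 m and y of torch_nozzle in the frame of marver below 0.21 m).
It also fails if it takes over 58 s, if anything falls off the work surface, if the arm or the gripper's body presses on something with over 40 N, if the wrist force passes 120 N, or if a joint passes its speed limit or range.

## Working session

There is one attempt and no reset: what is moved stays moved. The work goes in short steps, Python scripts to look and compute and a shell command to move; the robot and the scene stay as the last step left them, time stands still between calls to the robot, and variables do not carry over. Pictures are saved under pics/ and viewed, about 8 in all and at most 12, crops included, and the job is handed in when it is done.

```bash
mkdir -p pics; ls
python3 - <<'E'
from bench import r, eyes
import cv2,numpy as np
s=r.read_state();print({k:np.round(v,3) for k,v in s.items()})
for n in("scene","top","wrist"):
    cv2.imwrite(f"pics/{n}0.png",eyes.camera(n)); print(n,eyes.calibration(n))
a=cv2.imread("pics/scene0.png");b=cv2.imread("pics/top0.png")
cv2.imwrite("pics/top0b.png",cv2.resize(b,(800,600),interpolation=cv2.INTER_CUBIC))
cv2.imwrite("pics/scene0b.png",cv2.resize(a,(800,600),interpolation=cv2.INTER_CUBIC))
E
```

```text
pics
{'time': np.float64(0.0), 'joint_positions': array([-1.136,  0.333, -0.065,  1.461,  0.022,  1.35 , -0.088]), 'joint_vel': array([-0.001, -0.   , -0.   ,  0.002,  0.   , -0.   , -0.   ]), 'joint_torque': array([-1.0000e-03, -6.2324e+01,  2.4000e-02, -3.8991e+01, -6.2000e-02,
        4.0000e-02,  0.0000e+00]), 'ee_pos': array([0.276, 0.56 , 0.233]), 'eef_rot': array([ 0.227,  0.974, -0.001, -0.   ]), 'ft_force': array([-0.105,  0.537,  0.762]), 'torque': array([ 0.004,  0.005, -0.03 ]), 'width': np.float64(0.087)}
scene {'fx': 396.0221638240021, 'fy': 396.0221638240021, 'cx': 247.59769361273945, 'cy': 194.09553847258067, 'R': array([[-0.16012208,  0.98708923, -0.00397113],
       [ 0.65165736,  0.10268607, -0.75153061],
       [-0.74141999, -0.12292446, -0.65968627]]), 't': array([ 0.07525087, -0.1835867 ,  1.77682511])}
top {'fx': 448.9980965528266, 'fy': 448.9980965528266, 'cx': 261.68887206086725, 'cy': 191.11572286478264, 'R': array([[-0.10447738, -0.99452091, -0.00355431],
       [-0.97391642,  0.10303533, -0.20216462],
       [ 0.20142316, -0.01766003, -0.9793451 ]]), 't': array([0.01880517, 0.50900687, 1.58574284])}
wrist {'fx': 297.3186396354542, 'fy': 297.3186396354542, 'cx': 251.427273754365, 'cy': 191.99598762068706, 'hand_eye': array([[ 1.63065533e-04, -9.55501302e-01, -2.94986838e-01,
         8.25762996e-02],
       [ 9.99999559e-01, -1.17060468e-04,  9.31963247e-04,
         3.04341705e-04],
       [-9.25023394e-04, -2.94986860e-01,  9.55500862e-01,
        -1.50162824e-01],
       [ 0.00000000e+00,  0.00000000e+00,  0.00000000e+00,
         1.00000000e+00]])}
```

View pics/top0b.png

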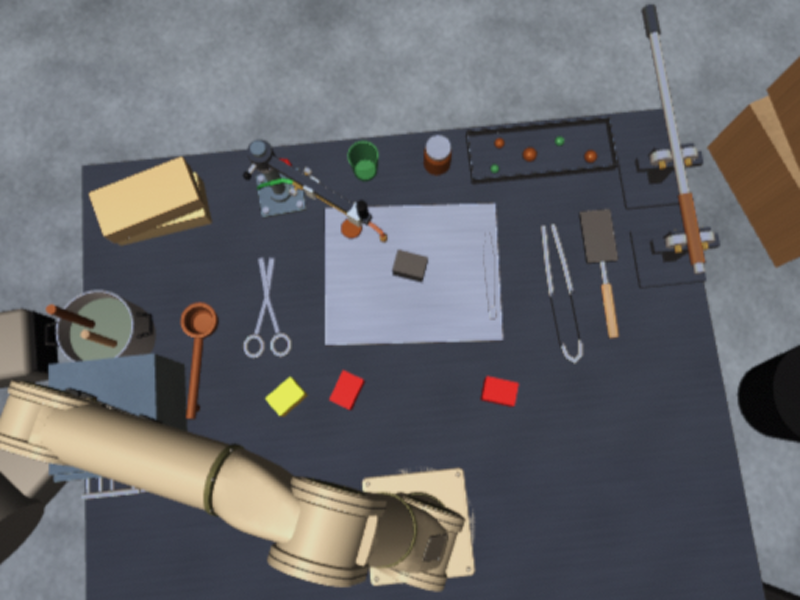

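View pics/scene0b.png

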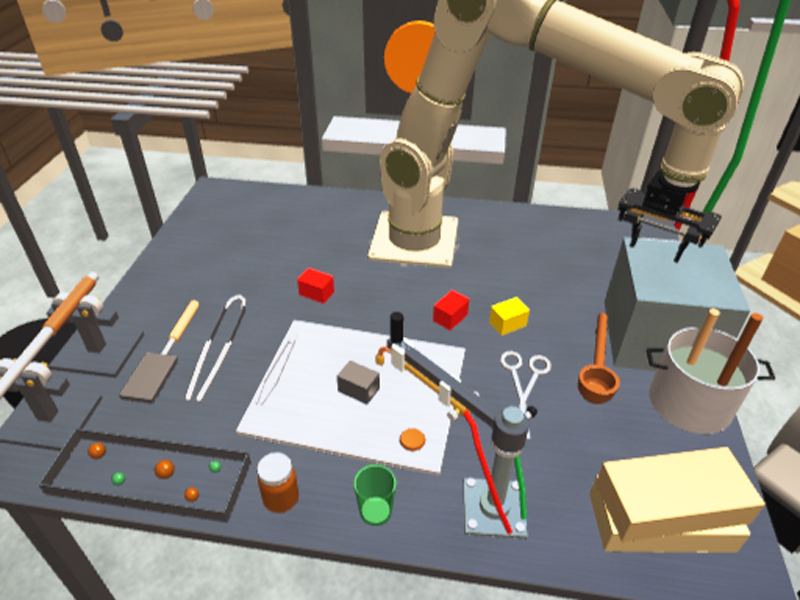

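Top view (800 px scale): the marver spans about (325–502, 204–345). The mould is at (410,265), the torch tip at (383,238), the handle near (362,212) and the post near (260,150). In the scene view the mould is at (358,381), the handle at (397,327) and the nozzle at (381,357). I'll enlarge both next.

Run:
```python
import cv2,numpy as np
a=cv2.imread("pics/scene0.png");b=cv2.imread("pics/top0.png")
# scene crop cols 140-350 rows 190-350 ; top crop cols 140-340 rows 80-230
c1=cv2.resize(a[190:290,200:333],(800,600),interpolation=cv2.INTER_CUBIC)
c2=cv2.resize(b[80:230,140:340],(800,600),interpolation=cv2.INTER_CUBIC)
cv2.imwrite("pics/c1.png",c1);cv2.imwrite("pics/c2.png",c2)
```

```text
(no output)
```

View pics/c1.png

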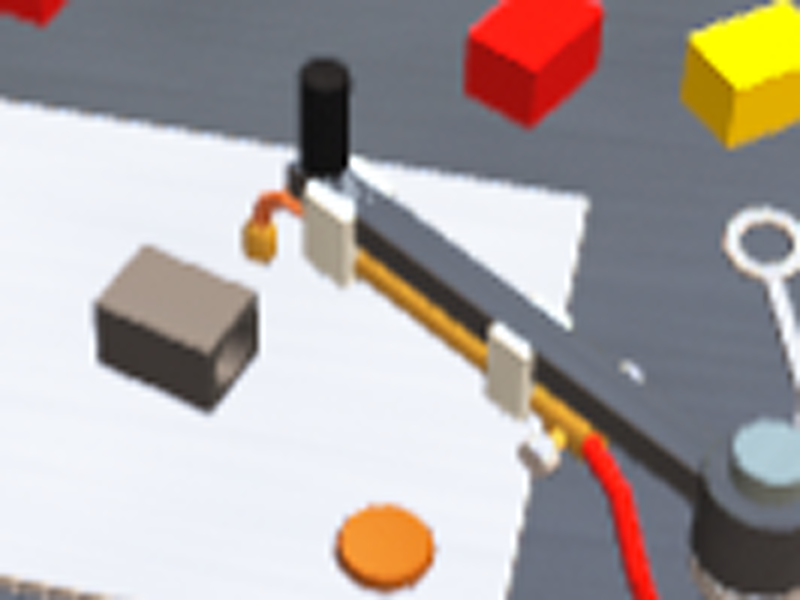

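View pics/c2.png

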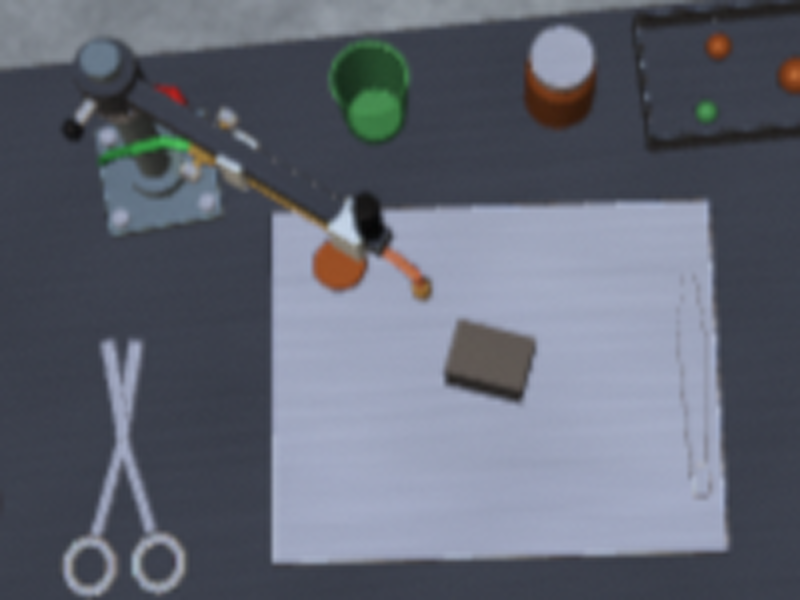

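```bash
cat > h.py <<'E'
import numpy as np
from bench import eyes
K={n:eyes.calibration(n) for n in("scene","top")}
def ray(n,u,v):
    k=K[n];d=k["R"].T@np.array([(u-k["cx"])/k["fx"],(v-k["cy"])/k["fy"],1]);return -k["R"].T@k["t"],d
def onz(n,u,v,z):
    o,d=ray(n,u,v);return o+d*(z-o[2])/d[2]
def tri(a,b):
    A=np.zeros((3,3));y=np.zeros(3);L=[]
    for n,u,v in(a,b):
        o,d=ray(n,u,v);d=d/np.linalg.norm(d);P=np.eye(3)-np.outer(d,d);A+=P;y+=P@o;L.append((P,o))
    x=np.linalg.solve(A,y);return x,[np.linalg.norm(P@(x-o)) for P,o in L]
T=lambda x,y:("top",140+x/4-.4,80+y/4-.4)
S=lambda x,y:("scene",200+x*133/800-.4,190+y/6-.4)
E
python3 - <<'E'
from h import *
np.set_printoptions(precision=4,suppress=True)
print("marver",*[onz(*T(*p),.014) for p in[(272,213),(709,202),(728,550),(272,563)]])
m=np.array([onz(*T(*p),.066) for p in[(460,320),(535,341),(522,390),(447,372)]]);print("mtop",m,m.mean(0),np.linalg.norm(m-np.roll(m,1,0),axis=1))
m=np.array([onz(*S(*p),.066) for p in[(148,245),(257,293),(210,345),(97,303)]]);print("mscene",m,m.mean(0),np.linalg.norm(m-np.roll(m,1,0),axis=1))
print("pintop",tri(T(367,205),S(325,70)));print("post",tri(T(103,60),S(770,440)));print("nozzle",tri(T(422,292),S(262,255)))
print("disc",onz(*T(338,265),.028),onz(*S(385,545),.028))
print("red/yel/shears",onz(*S(140,0),.0), [onz("top",u*.64,v*.64,0) for u,v in[(285,396),(347,390),(500,390),(254,345),(281,345),(267,262)]])
E
```

```text
marver [0.765  0.1473 0.014 ] [ 0.7316 -0.271   0.014 ] [ 0.3954 -0.2449  0.014 ] [0.4275 0.1744 0.014 ]
mtop [[ 0.6255 -0.0209  0.066 ]
 [ 0.5984 -0.0871  0.066 ]
 [ 0.5539 -0.0703  0.066 ]
 [ 0.5778 -0.0041  0.066 ]] [ 0.5889 -0.0456  0.066 ] [0.0505 0.0715 0.0476 0.0704]
mscene [[ 0.5554 -0.0654  0.066 ]
 [ 0.5814  0.0008  0.066 ]
 [ 0.6223 -0.0177  0.066 ]
 [ 0.6023 -0.084   0.066 ]] [ 0.5903 -0.0416  0.066 ] [0.0505 0.0712 0.0449 0.0693]
pintop (array([0.6586, 0.0467, 0.3072]), [np.float64(0.0018249757050968498), np.float64(0.001824975705096834)])
post (array([0.8171, 0.2518, 0.2771]), [np.float64(0.0015442146051757497), np.float64(0.001544214605175884)])
nozzle (array([0.6304, 0.0116, 0.1496]), [np.float64(0.0012937372687048076), np.float64(0.001293737268704842)])
disc [0.7019 0.088  0.028 ] [0.7088 0.0889 0.028 ]
red/yel/shears [ 0.2749 -0.1322  0.    ] [array([0.3176, 0.2776, 0.    ]), array([0.3163, 0.1318, 0.    ]), array([ 0.2787, -0.2253,  0.    ]), array([0.4456, 0.3427, 0.    ]), array([0.4388, 0.2788, 0.    ]), array([0.6459, 0.2989, 0.    ])]
```

The open cavity is visible in the scene crop at about (235,350), on the mould end facing world +y. The mould yaw is about 69°. The torch geometry agrees with the given sizes: pin to post 259 mm, nozzle z 0.15. I'll move over the handle first.

```bash
python3 -m inch '{"translation":[[0.3,-0.4,0.4],[0.6,-0.7,0.8],[0.75,-1,1],[0.75,-1,1],[0.75,-1,1],[0.75,-1,1],[0.75,-1,1]],"rot":[[0,0,0.14],[0,0,0.28],[0,0,0.42],[0,0,0.56],[0,0,0.7],[0,0,0.83],[0,0,0.83]],"jaw":[87,87,87,87,87,87,87]}' 10
python3 -m inch '{"translation":[[0.3,-0.4,0.3],[0.6,-0.8,0.6],[0.75,-1,0.7],[0.75,-1,0.7]],"rot":[[0,0,0],[0,0,0],[0,0,0],[0,0,0]],"jaw":[87,87,87,87]}'
python3 -c "
from bench import r;s=r.read_state();print(s['joint_positions'],s['ee_pos'],s['eef_rot'])"
python3 -m inch '{"translation":[[0.3,-0.4,0],[0.6,-0.8,0],[0.75,-1,0],[0.75,-1,0]],"rot":[[0,0,0],[0,0,0],[0,0,0],[0,0,0]],"jaw":[87,87,87,87]}'
python3 -m inch '{"translation":[[0.3,-0.4,0],[0.6,-0.8,0],[0.75,-1,0],[0.75,-1,0]],"rot":[[0,0,0],[0,0,0],[0,0,0],[0,0,0]],"jaw":[87,87,87,87]}'
python3 -c "
from bench import r;s=r.read_state();print(s['joint_positions'],s['ee_pos'],s['eef_rot'])"
```

```text
time: 0.85
ee_pos: [0.3512, 0.4602, 0.3328]
eef_rot: [-0.205, 0.979, -0.001, -0.0]
ft_force: [0.3, 0.3, 0.3]
width: 0.0865
time: 1.25
ee_pos: [0.4306, 0.3555, 0.4058]
eef_rot: [-0.199, 0.98, -0.0, 0.003]
ft_force: [0.1, 0.1, -0.0]
width: 0.087
[-0.77747949  0.15025558  0.00399426  1.32867622  0.00292266  1.65896382
  1.19756124] [0.4306334  0.35546173 0.40583698] [-1.98685114e-01  9.80060064e-01 -4.70672856e-04  2.50511386e-03]
time: 1.65
ee_pos: [0.5083, 0.2509, 0.4053]
eef_rot: [-0.193, 0.981, -0.001, 0.002]
ft_force: [0.4, 0.4, 0.5]
width: 0.0868
time: 2.05
ee_pos: [0.585, 0.1469, 0.4043]
eef_rot: [-0.188, 0.982, -0.003, 0.002]
ft_force: [-0.3, 0.2, -0.1]
width: 0.087
[-0.47388937  0.25266365  0.19474729  1.2173629  -0.04312525  1.67270845
  1.65980051] [0.5849688  0.14692238 0.40429048] [-0.18823143  0.98211944 -0.00257448  0.00192577]
```

```bash
python3 -m inch '{"translation":[[0.3,-0.4,0],[0.6,-0.8,0],[0.73,-1,0],[0.73,-1,0],[0.73,-1,0]],"rot":[[0,0,0],[0,0,0],[0,0,0],[0,0,0],[0,0,0]],"jaw":[87,87,87,87,87]}'
python3 - <<'E'
from h import *
from bench import r,eyes
import cv2
from scipy.spatial.transform import Rotation as R
s=r.read_state();im=eyes.camera("wrist");k=eyes.calibration("wrist")
H=np.eye(4);H[:3,:3]=R.from_quat(s['eef_rot']).as_matrix();H[:3,3]=s['ee_pos']
M=np.linalg.inv(H@k['hand_eye'])
for p in[(.6586,.0467,.307)]:
    c=M[:3,:3]@p+M[:3,3];th=np.arctan2(np.hypot(*c[:2]),c[2]);d=c[:2]/np.hypot(*c[:2])
    u=(k['cx']+k['fx']*th*d[0],k['cy']+k['fy']*th*d[1]);print(u,s['ee_pos'])
    cv2.circle(im,tuple(int(round(x)) for x in u),3,(0,0,255),1)
cv2.imwrite("pics/w1.png",im)
E
```

```text
time: 2.55
ee_pos: [0.6579, 0.0482, 0.4035]
eef_rot: [-0.187, 0.982, -0.002, 0.001]
ft_force: [0.2, 1.2, 0.4]
width: 0.0872
(np.float64(248.6062087667038), np.float64(197.9880811012099)) [0.65793863 0.04819119 0.40350228]
```

View pics/w1.png

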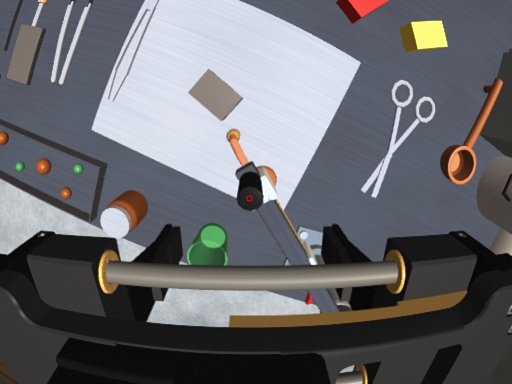

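The predicted pin top, (249,198), lands on the black pin between the fingers. I'll descend and close gently, and compute the arc waypoints.

```bash
python3 -m inch '{"translation":[[0,0,-0.4],[0,0,-0.8],[0,0,-1],[0,0,-1]],"rot":[[0,0,0],[0,0,0],[0,0,0],[0,0,0]],"jaw":[87,87,87,87]}'
python3 -m inch '{"translation":[[0,0,-0.23],[0,0,-0.23],[0,0,-0.23],[0,0,-0.23],[0,0,-0.23],[0,0,-0.23],[0,0,-0.23],[0,0,-0.23]],"rot":[[0,0,0],[0,0,0],[0,0,0],[0,0,0],[0,0,0],[0,0,0],[0,0,0],[0,0,0]],"jaw":[87,87,87,20,20,20,20,20]}' 6
python3 - <<'E'
from h import *
from bench import r
s=r.read_state();e=s['ee_pos'];print(s['joint_positions'],s['ft_force'],s['width'])
P=np.array([.8188,.254]);th0=np.degrees(np.arctan2(*(e[:2]-P)[::-1]));rr=np.hypot(*(e[:2]-P));print(th0,rr)
prev=e[:2]
for a in range(0,66,5):
    t=np.radians(th0-a);p=P+.262*np.array([np.cos(t),np.sin(t)]);print(a,np.round((p-e[:2])*10,3), np.round(p,3))
E
```

```text
time: 3.0
ee_pos: [0.6558, 0.0515, 0.3008]
eef_rot: [-0.189, 0.982, -0.001, -0.001]
ft_force: [0.4, -0.3, 0.3]
width: 0.0871
time: 3.8
ee_pos: [0.6559, 0.0514, 0.278]
eef_rot: [-0.189, 0.982, -0.001, -0.001]
ft_force: [0.9, 0.0, -0.4]
width: 0.0548
[-0.3230095   0.39092468  0.24266232  1.30581862 -0.0894159   1.45705015
  1.86396509] [ 0.85073567  0.00649938 -0.37539101] 0.05475570867997427
-128.8079240143767 0.2599716517914384
0 [-0.013 -0.016] [0.655 0.05 ]
5 [-0.184  0.135] [0.637 0.065]
10 [-0.342  0.3  ] [0.622 0.081]
15 [-0.485  0.479] [0.607 0.099]
20 [-0.612  0.669] [0.595 0.118]
25 [-0.722  0.869] [0.584 0.138]
30 [-0.814  1.079] [0.575 0.159]
35 [-0.887  1.295] [0.567 0.181]
40 [-0.941  1.517] [0.562 0.203]
45 [-0.975  1.743] [0.558 0.226]
50 [-0.99   1.971] [0.557 0.249]
55 [-0.985  2.2  ] [0.557 0.271]
60 [-0.96   2.427] [0.56  0.294]
65 [-0.915  2.651] [0.564 0.317]
```

```bash
python3 -m inch '{"translation":[[0,0,0],[0,0,0],[0,0,0],[0,0,0],[0,0,0],[0,0,0],[0,0,0]],"rot":[[0,0,0],[0,0,0],[0,0,0],[0,0,0],[0,0,0],[0,0,0],[0,0,0]],"jaw":[20,20,20,20,20,20,20]}'
python3 -m inch '{"translation":[[-0.18,0.13,0],[-0.34,0.3,0],[-0.48,0.48,0],[-0.61,0.67,0],[-0.72,0.87,0],[-0.77,0.98,0],[-0.77,0.98,0]],"rot":[[0,0,0],[0,0,0],[0,0,0],[0,0,0],[0,0,0],[0,0,0],[0,0,0]],"jaw":[20,20,20,20,20,20,20]}'
python3 - <<'E'
from h import *
from bench import r
s=r.read_state();e=s['ee_pos'];print(s['ft_force'],s['width'])
P=np.array([.8188,.254]);th0=np.degrees(np.arctan2(*(e[:2]-P)[::-1]));rr=np.hypot(*(e[:2]-P));print(th0,rr)
for a in range(0,66,5):
    t=np.radians(th0-a);p=P+.262*np.array([np.cos(t),np.sin(t)]);print(a,np.round((p-e[:2])*10,3))
E
```

```text
time: 4.5
ee_pos: [0.6558, 0.0512, 0.2779]
eef_rot: [-0.189, 0.982, -0.001, -0.001]
ft_force: [-1.4, -2.5, -0.3]
width: 0.0235
time: 5.2
ee_pos: [0.5778, 0.1513, 0.2779]
eef_rot: [-0.191, 0.982, -0.001, -0.001]
ft_force: [-2.0, -1.7, -0.6]
width: 0.0238
[-1.96077422 -1.74333112 -0.59769616] 0.02378392523492132
-156.9309345938096 0.2619803473477583
0 [-0. -0.]
5 [-0.08   0.214]
10 [-0.142  0.434]
15 [-0.184  0.659]
20 [-0.206  0.886]
25 [-0.208  1.115]
30 [-0.191  1.343]
35 [-0.153  1.568]
40 [-0.096  1.79 ]
45 [-0.02   2.005]
50 [0.074 2.213]
55 [0.187 2.412]
60 [0.316 2.601]
65 [0.461 2.777]
```

```bash
python3 -m inch '{"translation":[[-0.08,0.21,0],[-0.14,0.43,0],[-0.18,0.66,0],[-0.2,0.88,0],[-0.21,0.99,0],[-0.21,0.99,0]],"rot":[[0,0,0],[0,0,0],[0,0,0],[0,0,0],[0,0,0],[0,0,0]],"jaw":[20,20,20,20,20,20]}'
python3 -m inch '{"translation":[[0,0.22,0],[0.02,0.45,0],[0.06,0.68,0],[0.11,0.8,0],[0.11,0.8,0]],"rot":[[0,0,0],[0,0,0],[0,0,0],[0,0,0],[0,0,0]],"jaw":[20,20,20,20,20]}'
python3 -m inch '{"translation":[[0,0,0],[0,0,0],[0,0,0],[0,0,0],[0,0,0],[0,0,0],[0,0,0],[0,0,0],[0,0,0]],"rot":[[0,0,0],[0,0,0],[0,0,0],[0,0,0],[0,0,0],[0,0,0],[0,0,0],[0,0,0],[0,0,0]],"jaw":[87,87,87,87,87,87,87,87,87]}'
python3 -m inch '{"translation":[[0,0,0.4],[0,0,0.8],[0,0,1],[0,0,1]],"rot":[[0,0,0],[0,0,0],[0,0,0],[0,0,0]],"jaw":[87,87,87,87]}'
python3 -c "
from bench import r;s=r.read_state();print(s['joint_positions'],s['ee_pos'],s['eef_rot'])"
```

```text
time: 5.8
ee_pos: [0.5574, 0.2514, 0.2779]
eef_rot: [-0.192, 0.981, -0.001, -0.001]
ft_force: [0.7, 0.5, 0.7]
width: 0.0239
time: 6.3
ee_pos: [0.5688, 0.3323, 0.2778]
eef_rot: [-0.192, 0.981, -0.0, -0.001]
ft_force: [-2.9, 2.2, 2.2]
width: 0.0237
time: 7.2
ee_pos: [0.5688, 0.3323, 0.2778]
eef_rot: [-0.192, 0.981, -0.0, -0.001]
ft_force: [0.2, -0.2, -0.6]
width: 0.0841
time: 7.6
ee_pos: [0.5696, 0.3327, 0.3816]
eef_rot: [-0.192, 0.981, 0.001, 0.002]
ft_force: [1.9, 0.5, 0.9]
width: 0.087
[-0.66886044  0.38562452  0.10752507  1.08967516 -0.04077227  1.66439299
  1.3844118 ] [0.56955844 0.33267315 0.38159609] [-1.92177026e-01  9.81358398e-01  8.04313334e-04  1.74338465e-03]
```

The torch is at handle y≈0.333 and released. Next I'll fit a kinematic model from the logged states to check that the turn is feasible.

```bash
cat > kin.py <<'E'
import numpy as np, itertools
from scipy.spatial.transform import Rotation as R
from scipy.optimize import least_squares
D=[([-1.136,.333,-.065,1.461,.022,1.35,-.088],[.276,.560,.233],[.227,.974,-.001,0]),
([-.77748,.15026,.00399,1.32868,.00292,1.65896,1.19756],[.43063,.35546,.40584],[-.198685,.98006,-.00047,.0025]),
([-.47389,.25266,.19475,1.21736,-.04313,1.67271,1.6598],[.58497,.14692,.40429],[-.18823,.98212,-.00257,.00193]),
([-.32301,.39092,.24266,1.30582,-.08942,1.45705,1.86397],[.6559,.0514,.278],[-.189,.982,-.001,-.001]),
([-.66886,.38562,.10753,1.08968,-.04077,1.66439,1.38441],[.56956,.33267,.3816],[-.19218,.98136,.0008,.00174])]
def fk(q,p,s,T):
    d,L1,a,L2,b,L3=p
    A=R.from_euler('ZYZ',[s[0]*q[0],q[1],s[1]*q[2]])
    x=np.array([0,0,d])+A.apply([a,0,L1]);B=A*R.from_euler('YZ',[q[3],s[2]*q[4]])
    x=x+B.apply([b-a*0,0,L2]);C=B*R.from_euler('YZ',[q[5],s[3]*q[6]])
    return x+C.apply([0,0,L3]),C*T
def fit():
    best=None
    for s in itertools.product([1,-1],repeat=4):
        Cs=[fk(q,[0]*6,s,R.identity())[1] for q,_,_ in D]
        Ts=R.concatenate([c.inv()*R.from_quat(o) for c,(_,_,o) in zip(Cs,D)]);T=Ts.mean()
        eo=np.max((Ts*T.inv()).magnitude())
        l=least_squares(lambda p:np.concatenate([fk(q,p,s,T)[0]-x for q,x,_ in D]+[1e-4*(p-[.3,.4,0,.4,0,.2])]),[.3,.4,0,.4,0,.2])
        c=(eo+np.abs(l.fun[:15]).max()*5,eo,np.abs(l.fun[:15]).max(),s,l.x,T)
        if best is None or c[0]<best[0]:best=c
        if c[1]<.1:print(c[1:4],np.round(c[4],3))
    return best
E
python3 -c "
from kin import *
b=fit();print(b[1:5],b[5].as_euler('xyz'))"
```

```text
(np.float64(0.0011018835603323184), np.float64(0.03984917877490707), (-1, -1, -1, -1)) [ 1.0138e+01  4.2600e-01  5.0000e-03  4.7700e-01 -1.8500e-01  1.0380e+01]
(np.float64(0.0011018835603323184), np.float64(0.03984917877490707), (-1, -1, -1, -1), array([ 1.01380926e+01,  4.25593131e-01,  4.60775681e-03,  4.77061736e-01,
       -1.84783278e-01,  1.03800141e+01])) [-9.89401764e-05  3.24255757e-05  1.57120623e+00]
```

```bash
cat >> kin.py <<'E'
S=(-1,-1,-1,-1);T=R.from_euler('z',np.pi/2)
P0=np.array([0,0,.35, 0,0,.4, 0,0,.4, 0,0, .3]); W=np.array([1,1,.3]*3+[1,1,.3])
def fk2(q,p):
    A=R.from_euler('Z',-q[0]);x=A.apply(p[:3]);A=A*R.from_euler('YZ',[q[1],-q[2]]);x=x+A.apply(p[3:6])
    A=A*R.from_euler('YZ',[q[3],-q[4]]);x=x+A.apply(p[6:9]);A=A*R.from_euler('Y',q[5]);x=x+A.apply(p[9:12])
    return x,A*R.from_euler('Z',-q[6])*T
def fit2():
    return least_squares(lambda p:np.concatenate([(fk2(q,p)[0]-x)*100 for q,x,_ in D]+[.5*W*(p-P0)]),P0)
E
python3 -c "
from kin import *
l=fit2();print(np.round(l.x,3),np.abs(l.fun[:15]).max()/100)"
```

```text
[ 0.001 -0.023  0.251 -0.    -0.021  0.448  0.001 -0.001  0.489 -0.
 -0.001  0.333] 0.00012755888548421357
```

```bash
cat > sim.py <<'E'
from kin import *
p=fit2().x
lo=np.array([-2.6,-.5,-1.47,.16,-1.27,.06,-2.6]);hi=np.array([2.6,2.12,1.34,2.42,4.41,2.06,2.6])
def ik(q0,x,C,w=.02):
    f=lambda q:(lambda y:np.concatenate([(y[0]-x)*5,(y[1]*C.inv()).as_rotvec(),w*(q-q0)]))(fk2(q,p))
    l=least_squares(f,np.clip(q0,lo+.01,hi-.01),bounds=(lo,hi));return l.x,np.abs(l.fun[:3]).max()/5,np.abs(l.fun[3:6]).max()
def path(q,x0,C0,x1,C1,n=15):
    d=(C1*C0.inv()).as_rotvec();E=0
    for t in np.linspace(0,1,n+1)[1:]:
        q,e,o=ik(q,x0+t*(x1-x0),R.from_rotvec(d*t)*C0);E=max(E,e,o*.3)
    return q,E
E
cat > run.py <<'E'
from sim import *
np.set_printoptions(precision=2,suppress=True)
q=np.array(D[-1][0]);x,C=fk2(q,p)
a=np.radians(69.5-90);y=np.array([np.cos(a),np.sin(a),0]);z=np.array([0,0,-1.]);Cg=R.from_matrix(np.array([np.cross(y,z),y,z]).T)
xg=np.array([.59,-.0436,.035])
up=np.array([.59,-.0436,.30])
C1=R.from_euler('z',-66,degrees=True)*C
q1,e1=path(q,x,C,up,C1);q1,e2=path(q1,up,C1,up,Cg);print("above",q1,e1,e2)
qg,e=path(q1,up,Cg,xg,Cg);print("grasp",qg,e)
ql,e=path(qg,xg,Cg,up,Cg);print("lift",ql,e)
for psi in range(-150,61,30):
  # yaw first then pitch ; and pitch directly
  Ry=R.from_euler('z',psi,degrees=True)
  for tgt in([.59,-.05,.30],[.5,-.05,.35],[.62,-.1,.35],[.62,.05,.35]):
    tgt=np.array(tgt);Cy=Ry*Cg;Cf=R.from_rotvec(np.pi/2*Cy.as_matrix()[:,1])*Cy
    qa,ea=path(ql,up,Cg,tgt,Cy);qa,eb=path(qa,tgt,Cy,tgt,Cf)
    qc,ec=path(ql,up,Cg,tgt,Cf)
    print(psi,tgt,np.round(Cf.as_matrix()[:,2],2),"yp %.3f %.3f"%(ea,eb),qa,"dir %.3f"%ec,qc)
E
python3 run.py
```

```text
above [-0.46  0.25  0.56  1.48 -0.13  1.46 -0.26] 1.1357091076229706e-05 9.109086363790804e-06
grasp [-0.39  0.48  0.49  1.77 -0.27  0.95 -0.15] 7.341132290901422e-06
lift [-0.46  0.25  0.56  1.48 -0.13  1.46 -0.26] 7.331029682883694e-06
-150 [ 0.59 -0.05  0.3 ] [ 0.17 -0.99  0.  ] yp 0.000 0.206 [-1.24  1.07  1.34  1.52  0.27  1.38 -2.6 ] dir 0.154 [ 1.45 -0.5  -1.47  1.89  0.39  0.85 -2.6 ]
-150 [ 0.5  -0.05  0.35] [ 0.17 -0.99  0.  ] yp 0.027 0.225 [-1.36  0.93  1.34  1.61  0.43  1.53 -2.6 ] dir 0.186 [ 1.35 -0.5  -1.47  1.82  0.51  1.2  -2.6 ]
-150 [ 0.62 -0.1   0.35] [ 0.17 -0.99  0.  ] yp 0.000 0.184 [-1.14  0.97  1.34  1.44  0.34  1.35 -2.6 ] dir 0.145 [ 1.55 -0.5  -1.47  1.83  0.43  0.82 -2.6 ]
-150 [0.62 0.05 0.35] [ 0.17 -0.99  0.  ] yp 0.025 0.190 [-1.26  1.12  1.34  1.29  0.31  1.57 -2.6 ] dir 0.190 [-1.26  1.12  1.34  1.29  0.31  1.57 -2.6 ]
-120 [ 0.59 -0.05  0.3 ] [ 0.64 -0.77 -0.  ] yp 0.000 0.224 [-1.43  0.71  1.34  1.76  0.43  1.02 -2.6 ] dir 0.139 [ 1.25 -0.5  -1.27  2.1   0.43  0.42 -2.6 ]
-120 [ 0.5  -0.05  0.35] [ 0.64 -0.77 -0.  ] yp 0.000 0.167 [ 0.79 -0.5  -0
[... 3417 characters left out ...]
  1.33 -1.27  1.97  0.54] dir 0.000 [ 0.4   0.73 -0.1   1.33 -1.27  1.97  0.54]
60 [ 0.59 -0.05  0.3 ] [-0.64  0.77  0.  ] yp 0.000 0.040 [ 0.87  1.42 -1.47  0.94 -0.19  2.06 -0.01] dir 0.040 [ 0.87  1.42 -1.47  0.94 -0.19  2.06 -0.01]
60 [ 0.5  -0.05  0.35] [-0.64  0.77  0.  ] yp 0.000 0.018 [ 1.01  1.31 -1.47  1.17 -0.29  2.06 -0.01] dir 0.016 [ 1.01  1.31 -1.47  1.17 -0.29  2.06 -0.01]
60 [ 0.62 -0.1   0.35] [-0.64  0.77  0.  ] yp 0.000 0.076 [ 0.89  1.38 -1.47  0.84 -0.27  2.06 -0.08] dir 0.073 [ 0.89  1.38 -1.47  0.84 -0.27  2.06 -0.08]
60 [0.62 0.05 0.35] [-0.64  0.77  0.  ] yp 0.000 0.016 [ 0.66  1.37 -1.47  0.82 -0.25  2.06 -0.07] dir 0.012 [ 0.66  1.37 -1.47  0.82 -0.25  2.06 -0.07]
```

The model fits to 0.1 mm. It shows a direct 90° pitch about the jaw axis, plus about 15° of yaw, is feasible with the tool ending up pointing left. I'll go above the mould with the jaw at −20.5°.

```bash
python3 -m inch '{"translation":[[0.05,-0.4,0],[0.1,-0.8,0],[0.1,-1,0],[0.1,-1,0],[0.1,-1,0],[0.1,-1,0],[0.1,-1,0],[0.1,-1,0]],"rot":[[0,0,-0.14],[0,0,-0.28],[0,0,-0.42],[0,0,-0.56],[0,0,-0.7],[0,0,-0.84],[0,0,-1],[0,0,-1]],"jaw":[87,87,87,87,87,87,87,87]}'
python3 -m inch '{"translation":[[0.05,-0.4,0],[0.1,-0.8,0],[0.1,-1,0],[0.1,-1,0],[0.1,-1,0],[0.1,-1,0],[0.1,-1,0]],"rot":[[0,0,-0.14],[0,0,-0.28],[0,0,-0.42],[0,0,-0.56],[0,0,-0.7],[0,0,-0.7],[0,0,-0.7]],"jaw":[87,87,87,87,87,87,87]}'
python3 -m inch '{"translation":[[0,-0.4,0],[0,-0.8,0],[0,-1,0],[0,-1,0],[0,-1,0],[0,-1,0]],"rot":[[0,0,-0.14],[0,0,-0.28],[0,0,-0.42],[0,0,-0.5],[0,0,-0.5],[0,0,-0.5]],"jaw":[87,87,87,87,87,87]}'
python3 -m inch '{"translation":[[0,-0.4,-0.1],[0,-0.77,-0.3],[0,-0.77,-0.6],[0,-0.77,-0.6],[0,-0.77,-0.6]],"rot":[[0,0,0],[0,0,0],[0,0,0],[0,0,0],[0,0,0]],"jaw":[87,87,87,87,87]}'
cat > wc.py <<'E'
from bench import r,eyes
import numpy as np
from scipy.spatial.transform import Rotation as R
def wrist():
    s=r.read_state();im=eyes.camera("wrist");k=eyes.calibration("wrist")
    H=np.eye(4);H[:3,:3]=R.from_quat(s['eef_rot']).as_matrix();H[:3,3]=s['ee_pos'];return s,im,k,H@k['hand_eye']
def proj(k,G,p):
    M=np.linalg.inv(G);c=M[:3,:3]@p+M[:3,3];h=np.hypot(*c[:2]);t=np.arctan2(h,c[2]);return np.array([k['cx'],k['cy']])+k['fx']*t*c[:2]/h
def onz(k,G,u,v,z):
    d=np.array([u-k['cx'],v-k['cy']])/k['fx'];t=np.hypot(*d);D=G[:3,:3]@np.r_[np.sin(t)*d/t,np.cos(t)];return G[:3,3]+D*(z-G[2,3])/D[2]
E
python3 - <<'E'
from wc import *
import cv2,pickle
s,im,k,G=wrist();pickle.dump((k,G),open("w2.pkl","wb"))
print(s['ee_pos'],s['eef_rot'],s['joint_positions'],s['time'])
c=proj(k,G,np.array([.59,-.0436,.066]));print(c)
u,v=(c-[70,52]).astype(int);u=max(u,0);v=max(v,0);print(u,v)
cv2.imwrite("pics/w2.png",cv2.resize(im[v:v+105,u:u+140],(800,600),interpolation=cv2.INTER_CUBIC))
cv2.imwrite("pics/top2.png",eyes.camera("top"))
E
```

```text
time: 8.4
ee_pos: [0.5793, 0.2327, 0.3806]
eef_rot: [0.326, 0.945, -0.001, 0.001]
ft_force: [-0.5, 0.6, 0.8]
width: 0.0872
time: 9.1
ee_pos: [0.5892, 0.1328, 0.3802]
eef_rot: [0.64, 0.768, -0.001, 0.001]
ft_force: [0.7, 0.2, -0.4]
width: 0.0873
time: 9.7
ee_pos: [0.5892, 0.0336, 0.3799]
eef_rot: [0.815, 0.579, -0.002, 0.0]
ft_force: [-1.0, 0.2, 0.0]
width: 0.0866
time: 10.2
ee_pos: [0.5893, -0.0418, 0.3203]
eef_rot: [0.814, 0.581, -0.002, 0.0]
ft_force: [-0.4, 0.5, -0.1]
width: 0.0867
[ 0.58925531 -0.04175467  0.32029069] [ 8.13951618e-01  5.80929529e-01 -1.90910702e-03  3.30170411e-05] [-0.46086665  0.24127622  0.55801485  1.43833636 -0.1246445   1.50090333
 -0.23791005] 10.2
[253.5631631  163.08141572]
183 111
```

View pics/w2.png

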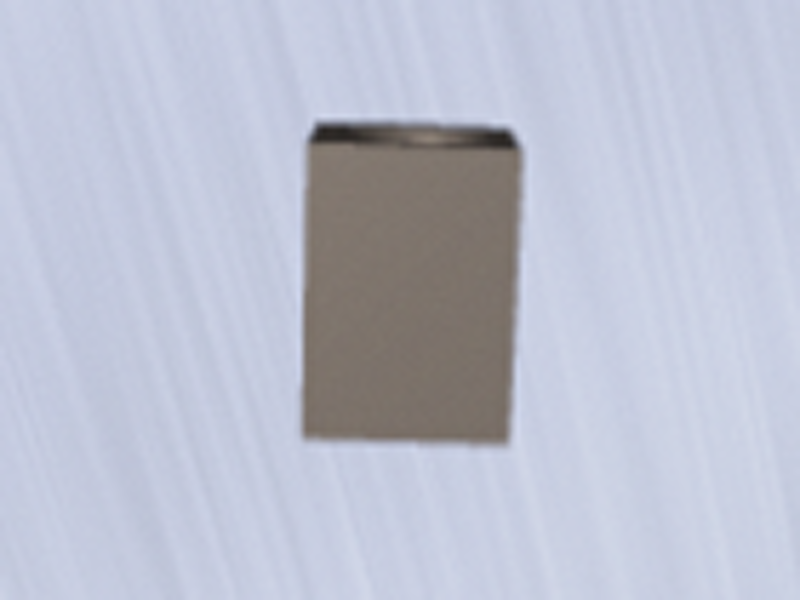

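View pics/top2.png

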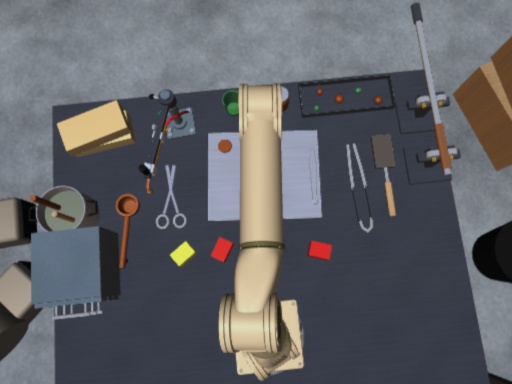

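The wrist view confirms the cavity rim on the +tool-x end (top edge, about (415,135)), and the mould is well aligned. The top view has the torch tip at (150,185), left of the marver's edge at column 208.

Run:
```python
from wc import *
import pickle
k,G=pickle.load(open("w2.pkl","rb"))
f=140/800
m=np.array([onz(k,G,183+x*f-.4,111+y*f-.4,.066) for x,y in[(308,142),(521,148),(509,440),(303,436)]])
print(np.round(m,4),m.mean(0),np.linalg.norm(m-np.roll(m,1,0),axis=1))
for a,b in((3,0),(2,1)):print(np.degrees(np.arctan2(*(m[b]-m[a])[:2][::-1])))
s=r.read_state();C=R.from_quat(s['eef_rot']).as_matrix();print(np.degrees(np.arctan2(C[1,0],C[0,0])),s['ee_pos'],m.mean(0)-s['ee_pos'])
```

```text
[[ 5.805e-01  5.000e-04  6.600e-02]
 [ 6.281e-01 -1.730e-02  6.600e-02]
 [ 6.029e-01 -8.550e-02  6.600e-02]
 [ 5.548e-01 -6.790e-02  6.600e-02]] [ 0.59158288 -0.04255647  0.066     ] [0.07305577 0.05078965 0.07269219 0.0511511 ]
69.40282713439876
69.68616613072504
70.98383854441406 [ 0.58989618 -0.0419099   0.32145767] [ 0.0016867  -0.00064656 -0.25545767]
```

```bash
python3 -m inch '{"translation":[[0.02,0,-0.4],[0.02,0,-0.8],[0.02,0,-1],[0.02,0,-1]],"rot":[[0,0,-0.02],[0,0,-0.02],[0,0,-0.02],[0,0,-0.02]],"jaw":[87,87,87,87]}'
python3 -m inch '{"translation":[[0,0,-0.4],[0,0,-0.8],[0,0,-1],[0,0,-1]],"rot":[[0,0,0],[0,0,0],[0,0,0],[0,0,0]],"jaw":[87,87,87,87]}'
python3 -c "
from bench import r;s=r.read_state();print(s['joint_positions'],s['ee_pos'],s['eef_rot'])"
```

```text
time: 10.7
ee_pos: [0.5911, -0.0407, 0.2198]
eef_rot: [0.82, 0.573, -0.002, -0.0]
ft_force: [-0.2, 0.9, 1.4]
width: 0.0868
time: 11.1
ee_pos: [0.5909, -0.04, 0.1192]
eef_rot: [0.819, 0.574, -0.003, -0.001]
ft_force: [0.1, 0.3, 0.0]
width: 0.0869
[-0.43263003  0.38165548  0.52080173  1.70750353 -0.20462105  1.11344685
 -0.19961151] [ 0.59088468 -0.03995346  0.11919537] [ 8.19029111e-01  5.73742451e-01 -3.24682893e-03 -6.10309974e-04]
```

```bash
python3 -m inch '{"translation":[[0,-0.02,-0.25],[0,-0.02,-0.5],[0,-0.02,-0.7],[0,-0.02,-0.83],[0,-0.02,-0.83],[0,-0.02,-0.83]],"rot":[[0,0,0],[0,0,0],[0,0,0],[0,0,0],[0,0,0],[0,0,0]],"jaw":[87,87,87,87,87,87]}'
python3 -m inch '{"translation":[[0,0,0],[0,0,0],[0,0,0],[0,0,0],[0,0,0],[0,0,0],[0,0,0],[0,0,0],[0,0,0],[0,0,0]],"rot":[[0,0,0],[0,0,0],[0,0,0],[0,0,0],[0,0,0],[0,0,0],[0,0,0],[0,0,0],[0,0,0],[0,0,0]],"jaw":[40,40,40,40,40,40,40,40,40,40]}' 45
python3 -m inch '{"translation":[[0,0,0.1],[0,0,0.3],[0,0,0.5],[0,0,0.75],[0,0,1],[0,0,1],[0,0,1]],"rot":[[0,0,0],[0,0,0],[0,0,0],[0,0,0],[0,0,0],[0,0,0],[0,0,0]],"jaw":[40,40,40,40,40,40,40]}'
python3 -m inch '{"translation":[[0,0,0.3],[0,0,0.6],[0,0,0.9],[0,0,1],[0,0,1]],"rot":[[0,0,0],[0,0,0],[0,0,0],[0,0,0],[0,0,0]],"jaw":[40,40,40,40,40]}'
python3 -m inch '{"translation":[[0,0,0.3],[0,0,0.6],[0,0,0.9],[0,0,1],[0,0,1]],"rot":[[0,0,0],[0,0,0],[0,0,0],[0,0,0],[0,0,0]],"jaw":[40,40,40,40,40]}'
python3 - <<'E'
from bench import r
from scipy.spatial.transform import Rotation as R
import numpy as np
s=r.read_state();C=R.from_quat(s['eef_rot']);print(s['joint_positions'],s['ee_pos']);m=C.as_matrix();print(m)
C1=R.from_euler('z',12,degrees=True)*R.from_rotvec(np.pi/2*m[:,1])*C
v=(C1*C.inv()).as_rotvec(degrees=True);print(v/60, C1.as_matrix()[:,0])
E
```

```text
time: 11.7
ee_pos: [0.5921, -0.0418, 0.0379]
eef_rot: [0.819, 0.574, -0.002, -0.0]
ft_force: [-0.0, -0.6, 0.8]
width: 0.087
time: 12.7
ee_pos: [0.5922, -0.0419, 0.038]
eef_rot: [0.819, 0.574, -0.002, -0.0]
ft_force: [-0.6, -0.2, 0.8]
width: 0.0517
time: 13.4
ee_pos: [0.5921, -0.0418, 0.138]
eef_rot: [0.819, 0.574, -0.002, -0.0]
ft_force: [-0.3, 0.4, -3.6]
width: 0.0516
time: 13.9
ee_pos: [0.5923, -0.0418, 0.2379]
eef_rot: [0.819, 0.574, -0.002, 0.0]
ft_force: [-0.2, -0.2, -3.1]
width: 0.0519
time: 14.4
ee_pos: [0.5925, -0.0418, 0.337]
eef_rot: [0.819, 0.574, -0.002, 0.0]
ft_force: [-0.8, -0.2, -4.0]
width: 0.0517
[-0.461412    0.24800874  0.56643608  1.39788177 -0.12964497  1.53642945
 -0.2522726 ] [ 0.5925079  -0.04175478  0.33703644]
[[ 0.34118483  0.93999102 -0.0031304 ]
 [ 0.93999078 -0.34119229 -0.00226852]
 [-0.00320046 -0.00216857 -0.99999253]]
[ 1.45785142 -0.36212085  0.15377839] [0.00259035 0.0028698  0.99999253]
```

The mould is held (width 52 mm, about 3–4 N weight). Next is the turn: half of it first, then a check.

```bash
python3 -m inch '{"translation":[[0,0,0],[0,0,0],[0,0,0],[0,0,0],[0,0,0],[0,0,0],[0,0,0],[0,0,0],[0,0,0],[0,0,0]],"rot":[[0.09,-0.02,0.01],[0.18,-0.045,0.02],[0.27,-0.07,0.03],[0.36,-0.09,0.04],[0.45,-0.11,0.05],[0.54,-0.135,0.06],[0.63,-0.155,0.07],[0.73,-0.18,0.077],[0.73,-0.18,0.077],[0.73,-0.18,0.077]],"jaw":[40,40,40,40,40,40,40,40,40,40]}'
python3 -c "
from bench import r;s=r.read_state();print(s['joint_positions'],s['ee_pos'],s['eef_rot'])"
```

```text
time: 15.4
ee_pos: [0.5922, -0.042, 0.3347]
eef_rot: [0.735, 0.562, 0.285, -0.252]
ft_force: [0.4, 0.4, -1.9]
width: 0.0516
[-0.04271884  0.32720062  0.55679036  1.51999568 -0.90427154  1.6375416
  0.32556266] [ 0.59221534 -0.04202595  0.33470552] [ 0.73467005  0.56155846  0.28510164 -0.25224802]
```

```bash
python3 -m inch '{"translation":[[0,0,0],[0,0,0],[0,0,0],[0,0,0],[0,0,0],[0,0,0],[0,0,0],[0,0,0],[0,0,0],[0,0,0],[0,0,0],[0,0,0]],"rot":[[0.09,-0.02,0.01],[0.18,-0.045,0.02],[0.27,-0.07,0.03],[0.36,-0.09,0.04],[0.45,-0.11,0.05],[0.54,-0.135,0.06],[0.63,-0.155,0.07],[0.73,-0.18,0.077],[0.73,-0.18,0.077],[0.73,-0.18,0.077],[0.73,-0.18,0.077],[0.73,-0.18,0.077]],"jaw":[40,40,40,40,40,40,40,40,40,40,40,40]}'
python3 - <<'E'
from bench import r,eyes
from scipy.spatial.transform import Rotation as R
import numpy as np,cv2
s=r.read_state();C=R.from_quat(s['eef_rot']);m=C.as_matrix();print(s['joint_positions'],s['ee_pos'],m,s['ft_force'])
print("corr",np.cross(m[:,0],[0,0,1])*57.3/60)
a=eyes.camera("scene");cv2.imwrite("pics/s3.png",cv2.resize(a[120:270,150:350],(800,600),interpolation=cv2.INTER_CUBIC))
E
```

```text
time: 16.6
ee_pos: [0.5925, -0.0409, 0.3352]
eef_rot: [0.536, 0.466, 0.528, -0.465]
ft_force: [-0.3, 0.2, -2.6]
width: 0.0519
[ 0.66007889  0.63552234 -0.16686589  1.54909492 -1.25511569  1.82984552
  0.62445416] [ 0.59250346 -0.04089281  0.33523559] [[ 0.00756071  0.99103276  0.13340504]
 [ 0.00830362 -0.13346647  0.99101854]
 [ 0.99993694 -0.00638506 -0.00923826]] [-0.31082934  0.20948478 -2.59644647]
corr [ 0.00792996 -0.00722048  0.        ]
```

View pics/s3.png

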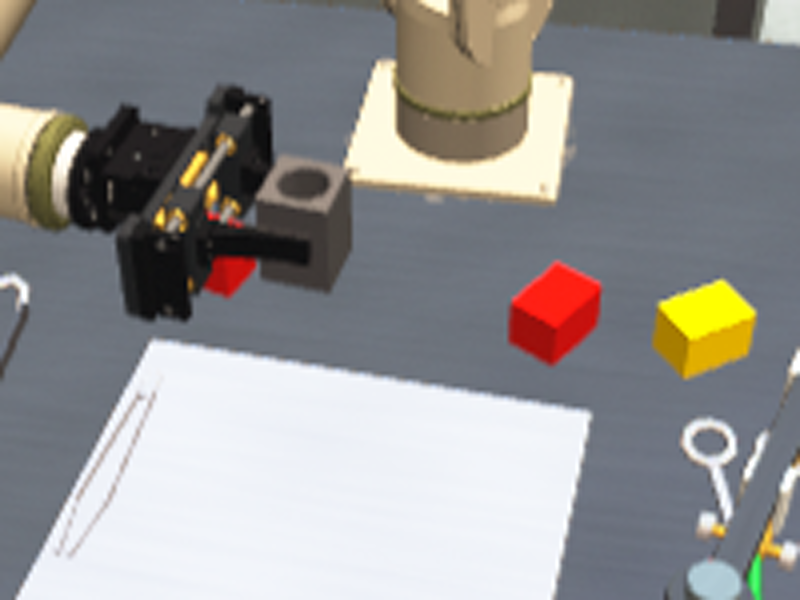

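The mould is upright with the cavity visible on top, at about (303,183). The tool axis is 0.6° off vertical. I'll settle briefly, verify the hold is steady, and hand in.

```bash
python3 -m inch '{"translation":[[0,0,0],[0,0,0],[0,0,0],[0,0,0],[0,0,0]],"rot":[[0,0,0],[0,0,0],[0,0,0],[0,0,0],[0,0,0]],"jaw":[40,40,40,40,40]}'
python3 - <<'E'
from bench import r
import numpy as np
s=r.read_state();print(s['time'],s['ee_pos'],s['width'],np.abs(s['joint_vel']).max());print(r.close_job())
E
```

```text
time: 17.15
ee_pos: [0.5924, -0.041, 0.3352]
eef_rot: [0.536, 0.466, 0.529, -0.465]
ft_force: [-0.7, -1.0, -2.7]
width: 0.0518
17.15 [ 0.59244025 -0.04100317  0.3351528 ] 0.05184110708790001 0.0021650874563191765
the job is handed in; nothing more can be done
None
```

I finished the task and handed the job in at 17.2 s of the 58 s allowed; the hand-in itself reports no verdict.

- **Torch:** I swung the arm aside by its handle and let go. The nozzle is at about y = 0.39 m in the marver frame, against the 0.215 m required. That figure is worked out from where I released the handle. The top view taken afterwards also shows the torch left of the marver.
- **Mould:** The scene and wrist views both showed the cavity at the left-hand end. I gripped the mould across its width at 45 N, lifted it and pitched it 90° so the cavity faces up.
- **Last checks:** The final scene picture shows the cavity on top. The tool axis is 0.6° off vertical and the mould's centre is about 0.33 m above the bench, over the marver. The grip opening is 52 mm, which matches the mould, and the arm was at rest.
- **Not re-checked:** I took no final overview picture to confirm that the other tools and glass had stayed put. The wrist force stayed at about 5 N or less in every reading, and nothing disagreed.

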